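Unhook a carded burr pack from its display peg and file it in the job rack

ROBOT

A 6-joint arm with a two-finger parallel gripper is mounted at the origin on a cart in front of the work surface, level with it; the furniture and walls round the work are solid. World frame = base frame: x ahead of the robot, y to its left, z up, the work surface at z = 0. Lengths are in m, angles in rad, forces in N, time in s.
With the tool pointing down it reaches from about 0.35 to 0.975 m from the base axis. Payload 7.1 kg.
Tool frame: the origin (TCP) lies on the centre line of the jaws, within the pads' length; the fingertips stand 22 mm ahead of it and the grasp point (between the pads) lies 3 mm ahead of it; y points along the fingers, z is the direction in which the jaws open and shut, and the axes are right-handed (so a half turn about y gives the same grasp; the last joint's range is limited). The gripper opens to 88 mm and grips with 3 to 60 N. Pads are 20 mm wide; open, the fingers measure 115 mm over their backs; the gripper's body (75 mm by 178 mm) begins 61 mm behind the grasp point.
Start: joints at [-1.195, 0.423, 1.63, -0, 1.089, -0.019], TCP at [0.24, -0.577, 0.245] pointing down, gripper open.
Joint ranges: [-3, 3], [-0.9, 2.11], [0.09, 2.58], [-1.31, 4.45], [0.11, 2.69], [-2.54, 2.54]. Speed limits (rad/s): [2.39, 2.39, 3.01, 3.14, 3.14, 3.14].

INTERFACE

Orientations are given as a 3x3 rotation matrix whose columns are the frame's x, y, z axes.
In Python, from cell import ctrl gives the robot as it stands.
- The arm moves only by the tool jog_arm, never from a script. Its argument "moves" is text: rows parted by semicolons, each of 7 numbers parted by spaces: the finger opening in m, from 0 to 0.0878, then the shift along the tool's x, y, z in m, then the turn, a rotation vector about the tool's x, y, z in degrees. A call has 1 to 8 rows; each row shifts and turns the commanded pose from where the row before left it, along the tool's axes as they then stand; what a row does not reach is not made up. A row lasts 1/8 s, in which the tool goes at most 62.5 mm and 10.7 degrees, less where a joint would pass 70% of its speed; a pose out of reach is approached as far as the arm can. A call is refused whole if a number of a shift passes 0.0625 or a number of a turn 10.7, either way. A call with a gripper value outside its range is refused whole. The fingers move at their own pace and stop on an object; "force" is the grip in N (left out, the last holds). Time passes only in rows, so rows that do not move let the fingers close. It gives the time, the measured TCP pose, the force and the opening at its end, in the units of the state.
- ctrl.get_obs(): the state, without advancing time (a new reading comes with each control period).
- ctrl.grab_frame(name): name is "side" or "top" or "wrist"; returns the picture (420x560x3 uint8, red, green, blue); there is no depth.
- ctrl.camera_model(name): a dict with "fx", "fy", "cx", "cy" (pixels), "extrinsics" (4x4, takes a point from camera to world coordinates); the wrist camera has in their place "tool_from_camera" (4x4, takes a point from camera to tool coordinates, whose origin is the TCP and whose axes are the tool frame's). Camera axes: x right, y down, z forward; pixel columns grow to the right and rows downward; lengths in m; the calibration is good to about 2 mm. The wrist camera is an equidistant fisheye: a pixel r from the principal point sees the ray r / f radians off the axis. A picture is of the moment at which its call begins: read the wrist's pose just before it. camera_model takes no time and is no camera call.
- ctrl.sign_off(): hands the job in, once; it reports no verdict.
The state is a dict: "time": time; "joint_positions": joint angles; "qvel": joint speeds; "joint_efforts": joint torques, N m; "tool_pos": TCP position; "orientation": TCP orientation; "wrist_force": force on the tool from outside, world axes, zero at the start; "torque": the same for the moment, N m; "opening": finger opening in m.
Only numpy, scipy, OpenCV 4.12 (cv2) and the standard library are available. Lean on these libraries where they do the work, as an engineer would, in place of code of your own. Each camera call takes 0.05 s, during which the arm holds its last target. There are 200 camera calls.

TASK

Take the blue carded pack off the peg it hangs on and stand it upright in the slot of the aluminium job rack, down on the slot's floor, then let go. The pegs are bent up at the end by differing amounts and hold the pack in a close-fitting slot: lift the pack as you slide it outwards so that it follows the rising tip by feel, gently, never forcing the pack or the peg, and set it down gently too. Leave the orange pack hanging and do not disturb the jar and the black block.

Things in the scene. Friction and masses are not known exactly. Their poses are not given: they have to be found in the camera images.
- stand: Fixed stand: wooden base, grey panel 240 wide, 192 high. Origin on the bench under the middle of the panel's front face; x into the panel, y left, z up. Two round 4 mm steel pegs 116 mm apart stick out along -x, 165 mm above the bench: level for 96 mm, then an upturned tip. They are springy (16 N/mm at the bend, 7 at the end); more than 5 N from the pack (8 N from the fingers) spoils them.
- bend_left (a point): Rod centre of the left peg where its level part ends, 96 mm out of the panel. From here a straight tip, 55 mm long, 4 mm thick, round end, goes on outwards (-x) and rises at a fixed angle of 7 to 47 degrees, different for each peg and start and NOT measured: its end lies 6 to 41 mm higher. Axes as the stand's.
- bend_right (a point): The same for the right peg; its tip has its own unmeasured angle of 7 to 47 degrees.
- blue_pack: The wanted pack, loose, rigid, blue header and foot, 76 wide (y), 119 high (z), about 90 g; hangs on either peg by its slot's upper edge, 16 to 30 mm behind the bend. Origin: centre of its underside; z up, -x the front with a clear blister (up to 10 mm forward, 34 to 78 mm up). Foot 10 thick (x), 30 high.
- blue_pack_slot (a point): Centre of the blue pack's hanging slot, 99 mm above its underside: 10 mm high, 20 mm wide (y), in a web 2 mm thick (x). On the level peg the pack has 6 mm of free lift; on the steepest tip only 2 mm of play in all. Axes as the pack's.
- blue_pack_grip_left (a point): Centre of the ribbed grip left (+y) of the slot: a block 10 thick (x), 22 wide (y), 30 high (z) mm, 104 mm above the underside, 27 mm beside the slot's middle. Free in front, behind and above; fingers here pass beside the peg's tip. Axes as the pack's.
- blue_pack_grip_right (a point): The same grip right (-y) of the slot.
- orange_pack: An identical pack, but orange; hangs on the other peg and must stay there. Origin at the centre of its underside.
- rack: Fixed aluminium rack 46 (x) x 104 (y) x 33 (z) mm, origin at the centre of its underside. One slot, open at the top, 16 mm (x) by 88 mm (y) inside, centred on the origin, floor 11 mm above the origin: a black plate on springs (3 N/mm, 3 mm travel). The pack's foot goes in from above, its width along y. More than 15 N between pack and rack is too rough.
- flux_jar: Small white jar with yellow cap, 46 mm diameter, 41 mm high; bystander. Origin at the centre of its underside.
- charcoal_block: Black block 45 x 71 x 22 mm; bystander. Origin at the centre of its underside.
Things that resemble listed ones, but are neither listed nor needed, are in the scene too. There is more than one size of the blue_pack; the one meant has the size given above.

How it is judged:
By the outcome, as a careful person would: the job done as asked, in the order asked, and still so for the second after the job is handed in, with the robot touching nothing.
It also fails if it takes over 72 s, if anything falls off the work surface, if the arm or the gripper's body presses on something with over 40 N, if the wrist force passes 120 N, or if a joint passes its speed limit or range.

## Working session

There is one attempt and no reset: what is moved stays moved. The work goes in short steps, Python scripts to look and compute and a tool call to move; the robot and the scene stay as the last step left them, time stands still between calls to the robot, and variables do not carry over. Pictures are saved under pics/ and viewed, about 8 in all and at most 12, crops included, and the job is handed in when it is done.

Besides the shell and the picture viewer there is one more tool, called after "Request:" as a command line: name --argument value ..., lists and objects as JSON in quotes. jog_arm: Moves the arm, as the interface text tells. Its arguments: {"type":"object","properties":{"moves":{"type":"string"},"force":{"type":"number"}},"required":["moves"]}

```bash
mkdir -p pics; ls; cat > h.py <<'E'
import numpy as np, cv2
from cell import ctrl
def save(name,f): cv2.imwrite('pics/'+f,cv2.cvtColor(ctrl.grab_frame(name),cv2.COLOR_RGB2BGR))
def ray(name,u,v):
    m=ctrl.camera_model(name); 
    if name=='wrist':
        o=ctrl.get_obs(); T=np.eye(4); T[:3,:3]=np.array(o['orientation']); T[:3,3]=o['tool_pos']
        E=T@np.array(m['tool_from_camera']); a=np.array([(u-m['cx']),(v-m['cy'])]); r=np.hypot(*a); th=r/m['fx']
        d=np.array([*(a/max(r,1e-9)*np.sin(th)),np.cos(th)])
    else:
        E=np.array(m['extrinsics']); d=np.array([(u-m['cx'])/m['fx'],(v-m['cy'])/m['fy'],1])
    d=E[:3,:3]@d; return E[:3,3],d/np.linalg.norm(d)
def onz(name,u,v,z):
    o,d=ray(name,u,v); return o+d*(z-o[2])/d[2]
def tri(a,b):
    A=np.zeros((3,3));B=np.zeros(3)
    for o,d in (a,b):
        P=np.eye(3)-np.outer(d,d);A+=P;B+=P@o
    p=np.linalg.solve(A,B); return p,[np.linalg.norm((np.eye(3)-np.outer(d,d))@(p-o)) for o,d in (a,b)]
E
python3 - <<'E'
from h import *
for n in('side','top','wrist'):
    m=ctrl.camera_model(n); print(n,{k:np.round(v,3).tolist() for k,v in m.items()})
    save(n,n+'1.png')
a=[cv2.imread(f'pics/{n}1.png') for n in('side','top','wrist')]
o=ctrl.get_obs(); print(o)
E
```

```text
pics
side {'fx': 383.815, 'fy': 383.815, 'cx': 280.566, 'cy': 208.55, 'extrinsics': [[-0.982, -0.138, 0.127, 0.488], [-0.186, 0.655, -0.732, 0.792], [0.018, -0.743, -0.669, 0.8], [0.0, 0.0, 0.0, 1.0]]}
top {'fx': 444.16, 'fy': 444.16, 'cx': 278.739, 'cy': 210.575, 'extrinsics': [[-0.006, -0.983, 0.185, 0.396], [-1.0, 0.005, -0.007, 0.036], [0.006, -0.185, -0.983, 1.248], [0.0, 0.0, 0.0, 1.0]]}
wrist {'fx': 325.192, 'fy': 325.192, 'cx': 289.098, 'cy': 207.947, 'tool_from_camera': [[0.001, 0.956, 0.294, -0.079], [-0.0, -0.294, 0.956, -0.14], [1.0, -0.001, 0.0, -0.0], [0.0, 0.0, 0.0, 1.0]]}
{'time': 0.15, 'joint_positions': array([-1.19502917e+00,  4.23659708e-01,  1.63047373e+00, -1.95114037e-05,
        1.08860918e+00, -1.89723259e-02]), 'qvel': array([-0.00133106, -0.00318702, -0.00096111,  0.00132979,  0.0007456 ,
        0.00284458]), 'joint_efforts': array([ 8.25078478e-04, -5.44982815e+01, -2.73918593e+01,  6.44488796e-02,
        2.04260118e-02, -8.44183296e-05]), 'tool_pos': array([ 0.24024667, -0.57655769,  0.24409975]), 'orientation': array([[-9.23093299e-01, -4.38102796e-04,  3.84575829e-01],
       [-3.84576079e-01,  1.06338584e-03, -9.23092687e-01],
       [-4.54300428e-06, -9.99999339e-01, -1.15008820e-03]]), 'wrist_force': array([-0.10722357, -0.86021215, -0.24688817]), 'torque': array([-0.03788104, -0.03239725, -0.03087604]), 'opening': 0.08758100447630193}
```

View pics/side1.png

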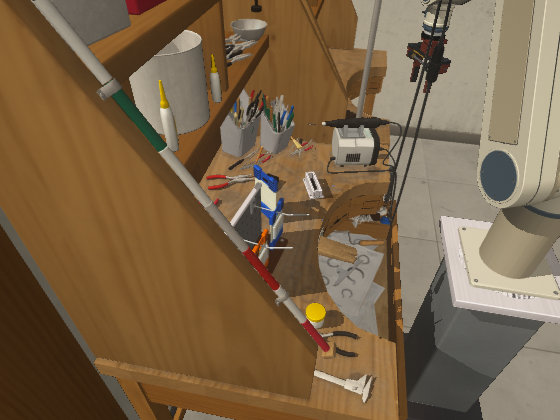

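View pics/top1.png

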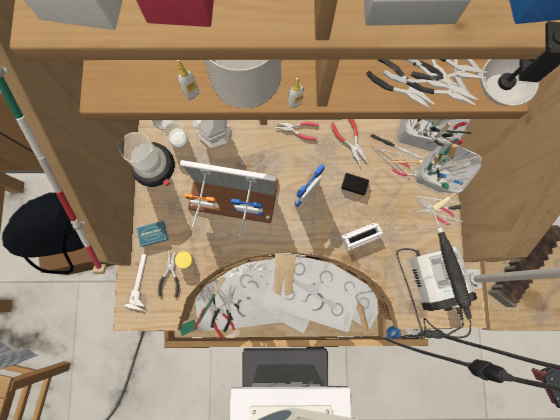

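Candidates: blue pack on the right peg at top (246,206), and a second blue object at top (310,185) that stands off the pegs. The rack is at (362,236), the orange pack on the left peg at (202,201). I'll confirm these in one enlarged crop.

```bash
python3 - <<'E'
import cv2,numpy as np
from h import *
t=cv2.imread('pics/top1.png')[150:255,170:390]; s=cv2.imread('pics/side1.png')[150:275,200:340]
a=cv2.resize(t,None,fx=3.6,fy=3.6,interpolation=2)[:,:792]
b=cv2.resize(s,None,fx=4,fy=4,interpolation=2)
cv2.imwrite('pics/ct.png',a); cv2.imwrite('pics/cs.png',b)
for u,v,z in((362,236,.033),(246,206,.12),(310,185,.12),(202,201,.12),(184,260,.041),(355,184,.022),(182,165,.192),(273,178,.192)): print(u,v,onz('top',u,v,z).round(3))
E
```

```text
362 236 [ 0.553 -0.202  0.033]
246 206 [0.621 0.112 0.12 ]
310 185 [ 0.677 -0.055  0.12 ]
202 201 [0.635 0.226 0.12 ]
184 260 [0.489 0.284 0.041]
355 184 [ 0.703 -0.19   0.022]
182 165 [0.711 0.266 0.192]
273 178 [0.677 0.042 0.192]
```

View pics/ct.png

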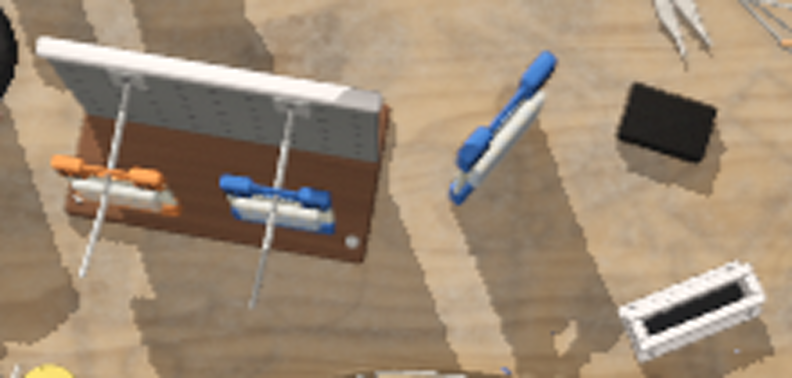

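View pics/cs.png

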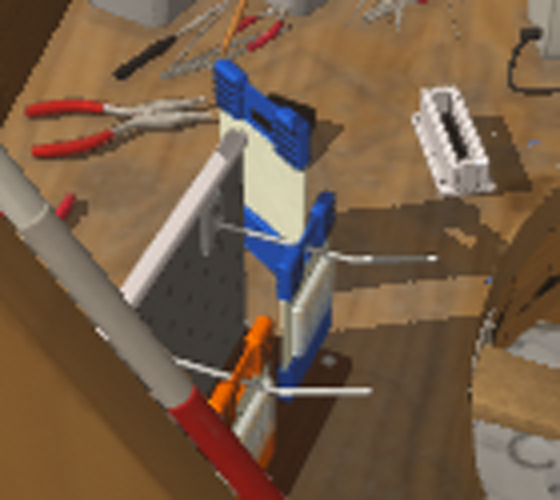

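The crops settle it. The small blue pack on the right peg (top 246,206) is the wanted one. The larger blue pack at (310,185) stands on the bench and is a decoy. Next I'll measure the peg, grips and rack by rays.

```bash
python3 - <<'E'
from h import *
T=lambda x,y:(170+x/3.6-.36,150+y/3.6-.36); S=lambda x,y:(200+x/4-.375,150+y/4-.375)
pr=onz('top',*T(291,106),.165); pl=onz('top',*T(126,80),.165)
print('pegbases(approx)',pr.round(3),pl.round(3),np.linalg.norm(pr-pl))
# panel top front edge
a=onz('top',*T(45,55),.192);b=onz('top',*T(378,106),.192);print('panel top',a.round(4),b.round(4),np.linalg.norm(a-b),np.degrees(np.arctan2(-(b-a)[0],-(b-a)[1])))
for n,t,s in(('tipR',(253,305),(436,258)),('tipL',(82,275),(370,391))):
    p,e=tri(ray('top',*T(*t)),ray('side',*S(*s)));print(n,p.round(4),np.round(e,4))
for n,t in(('gripL',(235,186)),('gripR',(318,197))): print(n,onz('top',*T(*t),.182).round(4))
# rack outline
im=cv2.imread('pics/top1.png'); h=cv2.cvtColor(im,cv2.COLOR_BGR2HSV)
roi=np.zeros(im.shape[:2],np.uint8); roi[215:255,335:390]=1
for n,m in(('white',((h[...,2]>175)&(h[...,1]<40))),('dark',h[...,2]<70)):
    m=(m&(roi>0)).astype(np.uint8); c=max(cv2.findContours(m,0,2)[0],key=cv2.contourArea); r=cv2.boxPoints(cv2.minAreaRect(c))
    z=.033
    q=np.array([onz('top',*p,z) for p in r]);print(n,r.round(1).tolist(),q[:,:2].round(4).tolist(),q.mean(0).round(4),[round(np.linalg.norm(q[i]-q[i-1]),4) for i in range(2)])
    e=q[1]-q[0] if np.linalg.norm(q[1]-q[0])>np.linalg.norm(q[2]-q[1]) else q[2]-q[1]; print(np.degrees(np.arctan2(e[0],e[1])))
m=((h[...,0]>100)&(h[...,0]<125)&(h[...,1]>140)).astype(np.uint8); m[:,275:]=0;m[:,:225]=0;m[:190]=0
c=max(cv2.findContours(m,0,2)[0],key=cv2.contourArea);print(cv2.boundingRect(c),cv2.minAreaRect(c))
E
```

```text
pegbases(approx) [0.681 0.099 0.165] [0.701 0.214 0.165] 0.11717177869133209
panel top [0.7111 0.2655 0.192 ] [0.674  0.0377 0.192 ] 0.23074131415298277 9.24444684632117
tipR [0.5377 0.1223 0.1829] [0.0014 0.0014]
tipL [0.5584 0.2369 0.1853] [0.0013 0.0013]
gripL [0.6209 0.1353 0.182 ]
gripR [0.613  0.0788 0.182 ]
white [[341.20001220703125, 235.10000610351562], [377.29998779296875, 220.39999389648438], [383.3999938964844, 235.39999389648438], [347.29998779296875, 250.10000610351562]] [[0.5556, -0.1449], [0.5961, -0.2465], [0.5542, -0.2614], [0.5142, -0.1603]] [ 0.555  -0.2033  0.033 ] [np.float64(0.0441), np.float64(0.1094)]
158.24358027681825
dark [[348.3999938964844, 238.39999389648438], [374.20001220703125, 228.10000610351562], [375.8999938964844, 232.1999969482422], [350.0, 242.60000610351562]] [[0.5463, -0.1643], [0.5746, -0.237], [0.5631, -0.241], [0.5348, -0.1685]] [ 0.5547 -0.2027  0.033 ] [np.float64(0.0122), np.float64(0.078)]
158.6581046483721
(231, 199, 31, 9) ((246.02200317382812, 202.8533172607422), (30.558135986328125, 5.241362571716309), 8.53076457977295)
```

Request:
jog_arm --moves "0.0878 0 -0.03 0 0 0 0; 0.0878 -0.0425 -0.03 -0.033 0 0 0; 0.0878 -0.0425 -0.02 -0.033 0 0 0; 0.0878 -0.0425 0 -0.033 0 0 0; 0.0878 -0.0425 0 -0.033 0 0 0; 0.0878 -0.0425 0 -0.033 0 0 0; 0.0878 -0.0425 0 -0.033 0 0 0; 0.0878 -0.0425 0 -0.033 0 0 0"

```text
time: 1.15
tool_pos: [0.4266, -0.2476, 0.3246]
orientation: [[-0.923, 0.0, 0.384], [-0.384, -0.0, -0.923], [-0.0, -1.0, 0.0]]
wrist_force: [0.5, 0.0, 0.7]
opening: 0.088
```

Request:
jog_arm --moves "0.0878 -0.0425 0 -0.033 0 0 0; 0.0878 -0.0425 0 -0.033 0 0 0; 0.0878 -0.0425 0 -0.033 0 0 0; 0.0878 -0.0425 0 -0.033 0 0 0; 0.0878 -0.0425 0 -0.033 0 0 0; 0.0878 -0.0425 0 -0.033 0 0 0; 0.05 -0.0425 0.01 -0.033 0 0 0; 0.05 0 0 0 0 -8 0"

```text
time: 2.15
tool_pos: [0.6126, 0.0816, 0.3132]
orientation: [[-0.857, -0.002, 0.515], [-0.515, 0.0, -0.857], [0.001, -1.0, -0.001]]
wrist_force: [0.3, -0.5, -0.5]
opening: 0.0715
```

Request:
jog_arm --moves "0.05 0 0 0 0 -8 0; 0.05 0 0 0 0 -8 0; 0.05 0 0 0 0 -8 0; 0.05 0 0 0 0 -8 0; 0.05 0 0 0 0 -8 0; 0.05 0 0 0 0 -8 0; 0.05 0 0 0 0 -2 0; 0.05 0 0 0 0 0 0"

```text
time: 3.15
tool_pos: [0.6118, 0.0784, 0.3145]
orientation: [[-0.165, -0.0, 0.986], [-0.986, -0.0, -0.165], [0.0, -1.0, -0.0]]
wrist_force: [-0.1, 0.4, 0.2]
opening: 0.0502
```

```bash
python3 - <<'E'
from h import *
o=ctrl.get_obs();print(o['time'],o['tool_pos'].round(4),o['orientation'].round(3).tolist(),o['wrist_force'].round(2),o['opening'])
save('wrist','w2.png');save('side','s2.png');
a=cv2.imread('pics/w2.png');s=cv2.resize(cv2.imread('pics/s2.png')[150:290,200:340],None,fx=3,fy=3,interpolation=2)
cv2.imwrite('pics/w2b.png',cv2.resize(np.hstack([a,s]) ,None,fx=.8,fy=.8,interpolation=3))
E
```

```text
3.15 [0.6118 0.0784 0.3145] [[-0.165, -0.0, 0.986], [-0.986, -0.0, -0.165], [0.0, -1.0, -0.0]] [-0.13  0.42  0.19] 0.05020620323155522
```

View pics/w2b.png

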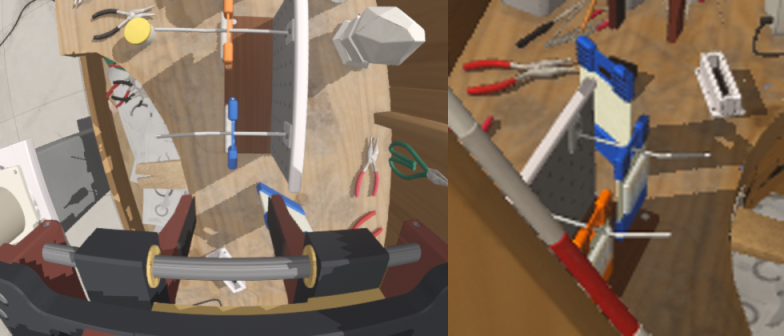

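The wrist view shows the blue pack on its peg at about (291,165) full scale, with grip tops near (291,130) and (290,195). The right peg's tip end is near (198,170).

```bash
python3 - <<'E'
from h import *
im=cv2.imread('pics/w2.png');h=cv2.cvtColor(im,cv2.COLOR_BGR2HSV)
m=((h[...,0]>100)&(h[...,0]<125)&(h[...,1]>120)).astype(np.uint8);m[215:]=0;m[:100]=0;m[:,:260]=0;m[:,320:]=0
cs=[c for c in cv2.findContours(m,0,2)[0] if cv2.contourArea(c)>20]
o=ctrl.get_obs();R=o['orientation'];tp=o['tool_pos']
for c in cs:
    print(cv2.boundingRect(c))
y,x=np.nonzero(m)
# grip top faces: brightest blue
crop=cv2.resize(im[110:225,180:380],None,fx=4,fy=4,interpolation=2);cv2.imwrite('pics/cw.png',crop)
E
```

```text
(286, 167, 10, 44)
(286, 122, 11, 42)
```

View pics/cw.png

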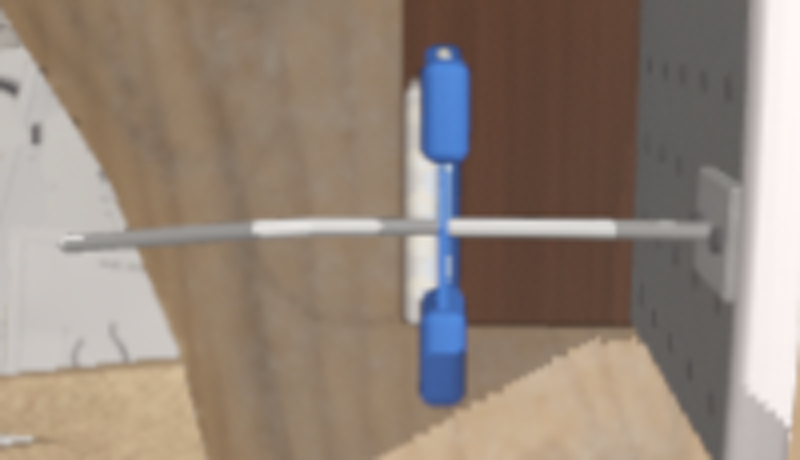

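```bash
python3 - <<'E'
from h import *
C=lambda x,y:(180+x/4-.375,110+y/4-.375)
o=ctrl.get_obs();R=o['orientation'];tp=o['tool_pos']
def st(p): return (R.T@(p-tp)*1000).round(1)
for n,p,z in(('gL',(447,110),.182),('gR',(443,352),.182),('peg@pack',(447,227),.165),('peg base',(700,230),.165),('tip',(66,242),.183),('tip@.19',(66,242),.19)):
    q=onz('wrist',*C(*p),z);print(n,q.round(4),'tool',st(q))
q,e=tri(ray('wrist',*C(66,242)),ray('side',309,214.4));print('tip w+s',q.round(4),np.round(e,4),st(q))
q,e=tri(ray('wrist',*C(66,242)),ray('top',239.9,234.4));print('tip w+t',q.round(4),np.round(e,4))
E
```

```text
gL [0.6218 0.1358 0.182 ] tool [-58.3 132.6   0.4]
gR [0.6124 0.0842 0.182 ] tool [ -5.8 132.6  -0.5]
peg@pack [0.6174 0.1083 0.165 ] tool [-30.4 149.6   0.5]
peg base [0.6744 0.0986 0.165 ] tool [-30.2 149.6  58.3]
tip [0.5356 0.1229 0.183 ] tool [-31.3 131.6 -82.6]
tip@.19 [0.5379 0.1238 0.19  ] tool [-32.5 124.6 -80.5]
tip w+s [0.5354 0.1228 0.1824] [0. 0.] [-31.2 132.2 -82.7]
tip w+t [0.5379 0.1227 0.1887] [0.001 0.001]
```

Request:
jog_arm --moves "0.04 -0.004 0.03 0 0 0 0; 0.04 0 0.03 0 0 0 0; 0.04 0 0.03 0 0 0 0; 0.04 0 0.025 0 0 0 0; 0.03 0 0.015 0 0 0 0; 0.03 0 0.008 0 0 0 0; 0.03 0 0.006 0 0 0 0; 0.03 0 0 0 0 0 0"

```text
time: 4.25
tool_pos: [0.6127, 0.0824, 0.1709]
orientation: [[-0.163, 0.0, 0.987], [-0.987, 0.0, -0.163], [-0.0, -1.0, 0.0]]
wrist_force: [0.4, -0.1, -0.4]
opening: 0.0299
```

```bash
python3 - <<'E'
from h import *
o=ctrl.get_obs();print(o['time'],o['tool_pos'].round(4),o['wrist_force'].round(2),o['opening'])
save('wrist','w3.png')
a=cv2.imread('pics/w3.png');cv2.imwrite('pics/w3c.png',cv2.resize(a[100:330,180:400],None,fx=2.6,fy=2.6,interpolation=2))
E
```

```text
4.25 [0.6127 0.0824 0.1709] [ 0.4  -0.1  -0.41] 0.02991925066262084
```

View pics/w3c.png

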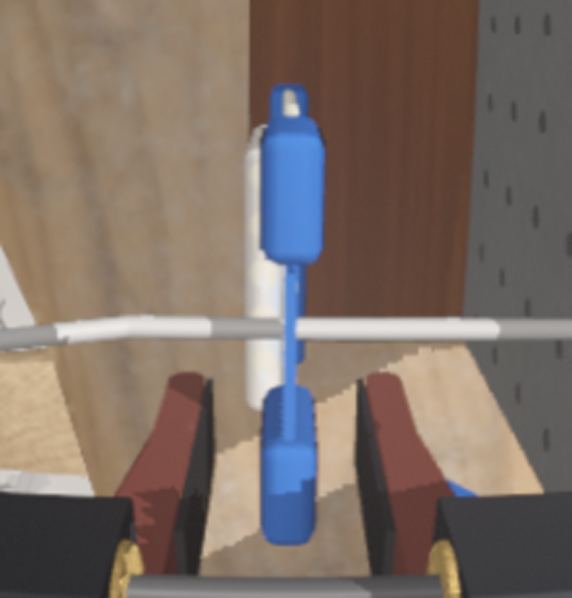

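The fingers stand either side of the right grip (centre crop 288,465) and the peg passes 25 mm or so beside them. I'll close gently.

Request:
jog_arm --moves "0.016 0 0 0 0 0 0; 0.013 0 0 0 0 0 0; 0.011 0 0 0 0 0 0; 0.008 0 0 0 0 0 0; 0.004 0 0 0 0 0 0; 0.004 0 0 0 0 0 0" --force 20

```text
time: 5.05
tool_pos: [0.6127, 0.0824, 0.1708]
orientation: [[-0.163, 0.0, 0.987], [-0.987, 0.0, -0.163], [-0.0, -1.0, 0.0]]
wrist_force: [-0.2, 0.5, 0.5]
opening: 0.0102
```

```bash
python3 - <<'E'
from h import *
for i in range(3):
    ctrl.grab_frame('wrist') if i else 0
    o=ctrl.get_obs();print(o['time'],o['tool_pos'].round(4),o['wrist_force'].round(2),o['torque'].round(3),o['opening'])
C=lambda x,y:(180+x/2.6-.3,100+y/2.6-.3)
R=o['orientation'];tp=o['tool_pos']
for p in((130,325),(290,328)): print((R.T@(onz('wrist',*C(*p),.165)-tp)*1000).round(1))
E
```

```text
5.05 [0.6127 0.0824 0.1708] [-0.16  0.52  0.53] [-0.057 -0.085  0.033] 0.010179113682211033
5.1 [0.6127 0.0824 0.1707] [-0.8  -0.29 -0.07] [-0.049 -0.062 -0.036] 0.010133552802514632
5.15 [0.6127 0.0824 0.1707] [-0.55  0.76  1.15] [-0.002 -0.067  0.006] 0.009906096592243925
[-27.1   5.7 -30.2]
[-26.6   5.7  -0.5]
```

Request:
jog_arm --moves "0.004 0 -0.001 0 0 0 0; 0.004 0 -0.001 0 0 0 0; 0.004 0 -0.001 0 0 0 0; 0.004 0 0 0 0 0 0"

```text
time: 5.65
tool_pos: [0.6126, 0.0824, 0.1737]
orientation: [[-0.163, 0.0, 0.987], [-0.987, 0.0, -0.163], [-0.0, -1.0, 0.0]]
wrist_force: [-0.5, -0.5, -1.3]
opening: 0.0102
```

Request:
jog_arm --moves "0.004 0 0 -0.005 0 0 0; 0.004 0 0 -0.005 0 0 0; 0.004 0 0 -0.005 0 0 0; 0.004 0 0 -0.004 0 0 0; 0.004 0 0 -0.003 0 0 0; 0.004 0 0 -0.003 0 0 0; 0.004 0 0 0 0 0 0"

```text
time: 6.52
tool_pos: [0.5878, 0.0865, 0.1737]
orientation: [[-0.163, 0.0, 0.987], [-0.987, -0.0, -0.163], [0.0, -1.0, 0.0]]
wrist_force: [0.2, 0.8, -0.9]
opening: 0.01
```

```bash
python3 - <<'E'
from h import *
F=[]
for i in range(4):
    ctrl.grab_frame('wrist') if i<3 else save('wrist','w4.png')
    o=ctrl.get_obs();F.append(np.r_[o['wrist_force'],o['torque']])
print(o['time'],o['tool_pos'].round(4),np.mean(F,0).round(2),np.std(F,0).round(2),o['opening'])
a=cv2.imread('pics/w4.png');cv2.imwrite('pics/w4c.png',cv2.resize(a[150:290,130:330],None,fx=4,fy=4,interpolation=2))
E
```

```text
6.725 [0.5881 0.0864 0.1737] [-0.11 -0.58 -1.28 -0.05 -0.08 -0.01] [0.37 0.28 0.19 0.01 0.02 0.02] 0.010058167981182874
```

View pics/w4c.png

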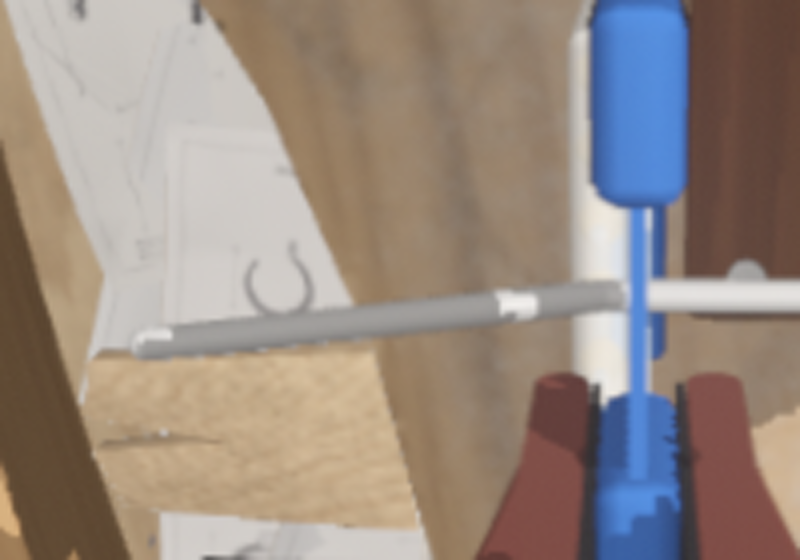

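```bash
python3 - <<'E'
from h import *
C=lambda x,y:(130+x/4-.375,150+y/4-.375)
o=ctrl.get_obs();R=o['orientation'];tp=o['tool_pos']
def tl(p):
    a,d=ray('wrist',*C(*p)); return R.T@(a-tp)*1000,R.T@d
# calibrate lateral x from level rod at z=.165 (right of web)
a,d=tl((720,296));h=(tp[2]-.165)*1000;x0=(a+d*(h-a[1])/d[1])[0];print('x0',x0)
for p in((620,294),(560,299),(500,304),(330,323),(240,334),(140,345)):
    a,d=tl(p);q=a+d*(x0-a[0])/d[0];print(p,'out',-q[2].round(1),'rise above level',(h-q[1]).round(1))
E
```

```text
x0 -26.592186101576942
(620, 294) out 3.7 rise above level -0.8
(560, 299) out 10.9 rise above level 1.0
(500, 304) out 18.1 rise above level 2.8
(330, 323) out 37.5 rise above level 9.5
(240, 334) out 47.5 rise above level 13.4
(140, 345) out 58.6 rise above level 17.4
```

The tip rises about 0.36 per unit out (≈20°), which agrees with the earlier 18.5–25° estimate. I'll follow it in short steps and watch the force.

Request:
jog_arm --moves "0.004 0 0 -0.0025 0 0 0; 0.004 0 0 -0.0025 0 0 0; 0.004 0 -0.0007 -0.002 0 0 0; 0.004 0 -0.0007 -0.002 0 0 0; 0.004 0 -0.0007 -0.002 0 0 0; 0.004 0 -0.0007 -0.002 0 0 0; 0.004 0 -0.0007 -0.002 0 0 0; 0.004 0 0 0 0 0 0"

```text
time: 7.72
tool_pos: [0.573, 0.0889, 0.1773]
orientation: [[-0.163, 0.0, 0.987], [-0.987, 0.0, -0.163], [-0.0, -1.0, 0.0]]
wrist_force: [-0.5, 0.0, -0.6]
opening: 0.01
```

Request:
jog_arm --moves "0.004 0 -0.0007 -0.002 0 0 0; 0.004 0 -0.0008 -0.002 0 0 0; 0.004 0 -0.0007 -0.002 0 0 0; 0.004 0 -0.0008 -0.002 0 0 0; 0.004 0 0 0 0 0 0"

```text
time: 8.35
tool_pos: [0.5651, 0.0902, 0.1803]
orientation: [[-0.163, 0.0, 0.987], [-0.987, -0.0, -0.163], [0.0, -1.0, 0.0]]
wrist_force: [0.6, 0.4, 0.0]
opening: 0.0099
```

```bash
cat > f.py <<'E'
from h import *
import sys
F=[]
for i in range(4):
    ctrl.grab_frame('wrist') if i<3 else save('wrist',sys.argv[1]+'.png')
    o=ctrl.get_obs();F.append(np.r_[o['wrist_force'],o['torque']])
print(o['time'],o['tool_pos'].round(4),np.mean(F,0).round(2),o['opening'])
E
python3 f.py w5; python3 - <<'E'
import cv2
a=cv2.imread('pics/w5.png');cv2.imwrite('pics/w5c.png',cv2.resize(a[170:290,170:330],None,fx=5,fy=5,interpolation=2))
E
```

```text
8.55 [0.5653 0.0902 0.1802] [ 0.52  0.32 -0.82 -0.09 -0.07 -0.  ] 0.009847480212245623
```

View pics/w5c.png

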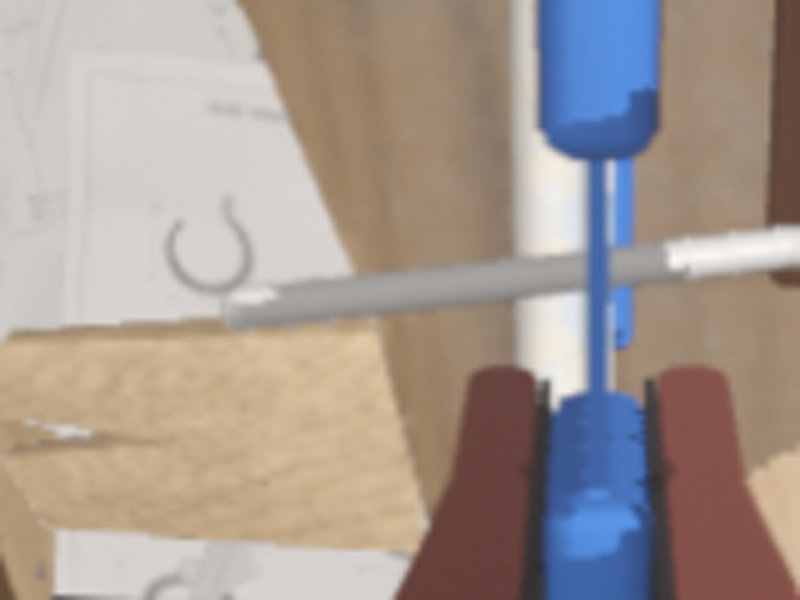

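```bash
python3 - <<'E'
from h import *
C=lambda x,y:(170+x/5-.4,170+y/5-.4)
o=ctrl.get_obs();R=o['orientation'];tp=o['tool_pos']
for p in((665,262),(560,273),(450,287),(350,300),(240,314)):
    a,d=ray('wrist',*C(*p));a=R.T@(a-tp)*1000;d=R.T@d
    q=a+d*(-26.6-a[0])/d[0];print('out',-q[2].round(1),'rod z rel TCP',-q[1].round(1),'abs',(tp[2]*1000-q[1]).round(1))
E
```

```text
out -5.2 rod z rel TCP -11.1 abs 169.1
out 5.1 rod z rel TCP -7.9 abs 172.3
out 15.5 rod z rel TCP -4.0 abs 176.2
out 24.6 rod z rel TCP -0.4 abs 179.7
out 34.3 rod z rel TCP 3.4 abs 183.5
```

Request:
jog_arm --moves "0.004 0 -0.0007 -0.002 0 0 0; 0.004 0 -0.0008 -0.002 0 0 0; 0.004 0 -0.0007 -0.002 0 0 0; 0.004 0 -0.0008 -0.002 0 0 0; 0.004 0 -0.0007 -0.002 0 0 0; 0.004 0 -0.0008 -0.002 0 0 0; 0.004 0 0 0 0 0 0"

```text
time: 9.43
tool_pos: [0.5533, 0.0922, 0.1848]
orientation: [[-0.163, 0.0, 0.987], [-0.987, 0.0, -0.163], [-0.0, -1.0, 0.0]]
wrist_force: [-0.2, -1.2, -0.4]
opening: 0.0101
```

```bash
python3 f.py w6
```

```text
9.625 [0.5535 0.0921 0.1847] [ 0.07  0.24 -1.21 -0.06 -0.07  0.01] 0.009945893916525188
```

Request:
jog_arm --moves "0.004 0 -0.0007 -0.002 0 0 0; 0.004 0 -0.0008 -0.002 0 0 0; 0.004 0 -0.0007 -0.002 0 0 0; 0.004 0 -0.0008 -0.002 0 0 0; 0.004 0 -0.0007 -0.002 0 0 0; 0.004 0 -0.0008 -0.002 0 0 0; 0.004 0 0 0 0 0 0"

```text
time: 10.5
tool_pos: [0.5414, 0.0941, 0.1893]
orientation: [[-0.163, 0.0, 0.987], [-0.987, 0.0, -0.163], [-0.0, -1.0, 0.0]]
wrist_force: [0.2, 0.7, -0.6]
opening: 0.0099
```

```bash
python3 f.py w7; python3 - <<'E'
import cv2
a=cv2.imread('pics/w7.png');cv2.imwrite('pics/w7c.png',cv2.resize(a[170:290,170:330],None,fx=5,fy=5,interpolation=2))
E
```

```text
10.7 [0.5416 0.0941 0.1892] [-0.23 -0.22 -0.56 -0.07 -0.08 -0.02] 0.009971761251408254
```

View pics/w7c.png

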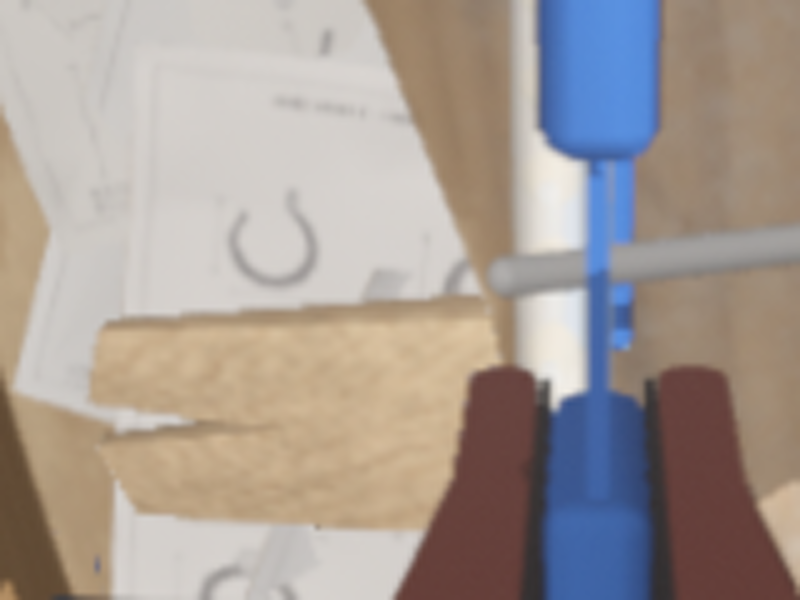

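The pack is still free, with the tip end at crop (505,275), about 10 mm beyond the web. I'll continue off the end.

Request:
jog_arm --moves "0.004 0 -0.0007 -0.002 0 0 0; 0.004 0 -0.0008 -0.002 0 0 0; 0.004 0 -0.0007 -0.002 0 0 0; 0.004 0 -0.0008 -0.002 0 0 0; 0.004 0 -0.0007 -0.002 0 0 0; 0.004 0 -0.0008 -0.002 0 0 0; 0.004 0 -0.0007 -0.002 0 0 0; 0.004 0 -0.0008 -0.002 0 0 0"

```text
time: 11.7
tool_pos: [0.5256, 0.0967, 0.1952]
orientation: [[-0.163, 0.0, 0.987], [-0.987, 0.0, -0.163], [-0.0, -1.0, -0.0]]
wrist_force: [-0.1, -0.5, -0.9]
opening: 0.01
```

Request:
jog_arm --moves "0.004 0 -0.0007 -0.003 0 0 0; 0.004 0 -0.0008 -0.003 0 0 0; 0.004 0 0 -0.005 0 0 0; 0.004 0 0 -0.005 0 0 0; 0.004 0 0 0 0 0 0"

```text
time: 12.32
tool_pos: [0.5095, 0.0994, 0.1967]
orientation: [[-0.163, -0.0, 0.987], [-0.987, -0.0, -0.163], [0.0, -1.0, -0.0]]
wrist_force: [-0.3, 0.3, -1.6]
opening: 0.0098
```

```bash
python3 f.py w8; python3 - <<'E'
from h import *
save('top','t8.png')
im=cv2.imread('pics/t8.png')
a=cv2.resize(cv2.imread('pics/w8.png')[100:310,170:400],None,fx=1.7,fy=1.7,interpolation=2)
b=cv2.resize(im[150:270,180:400],None,fx=1.85,fy=1.85,interpolation=2)
H=max(a.shape[0],b.shape[0]);p=lambda x:cv2.copyMakeBorder(x,0,H-x.shape[0],0,0,0)
cv2.imwrite('pics/c8.png',np.hstack([p(a),p(b)]))
E
```

```text
12.525 [0.5102 0.0993 0.1967] [-0.24  0.26 -0.89 -0.06 -0.06  0.03] 0.010023907559440935
```

View pics/c8.png

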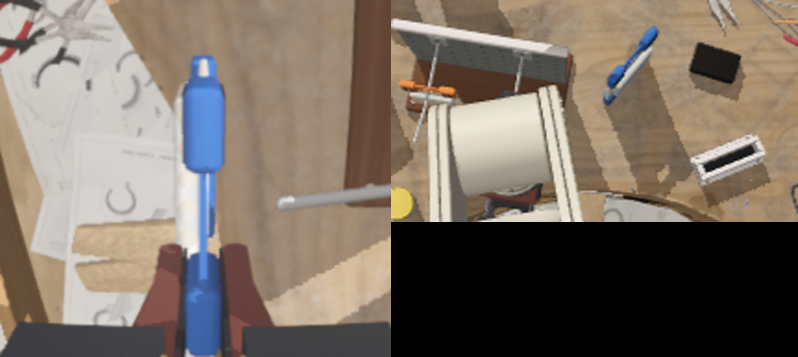

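The pack is off the peg: the tip end is clear at (283,203) and Fz is about the pack's weight. 11 pictures viewed so far. I'll carry it towards the rack, stopping short to look at the slot.

Request:
jog_arm --moves "0.004 0 -0.01 -0.003 0 0 0; 0.004 0.01 -0.013 0 0 0 0; 0.004 0.03 0 0.005 0 0 0; 0.004 0.03 0 0.005 0 0 0; 0.004 0.03 0 0.005 0 0 0; 0.004 0.03 0 0.005 0 0 0; 0.004 0.03 0 0.005 0 0 0; 0.004 0.03 0 0.005 0 0 0"

```text
time: 13.58
tool_pos: [0.5057, -0.0941, 0.2209]
orientation: [[-0.163, 0.001, 0.987], [-0.987, -0.0, -0.163], [0.0, -1.0, 0.001]]
wrist_force: [0.8, 0.7, -1.8]
opening: 0.0094
```

Request:
jog_arm --moves "0.004 0.03 0 0.005 0 0 0; 0.004 0.03 0 0.005 0 0 0; 0.004 0.03 0 0.005 0 0 0; 0.004 0.03 0 0.005 0 0 0; 0.004 0.03 0 0 0 0 0; 0.004 0.01 0 0 0 0 0; 0.004 0 0 0 0 -5 0; 0.004 0 0 0 0 -6 0"

```text
time: 14.58
tool_pos: [0.4991, -0.2535, 0.2202]
orientation: [[0.031, 0.0, 1.0], [-1.0, 0.0, 0.031], [-0.0, -1.0, 0.0]]
wrist_force: [-0.2, 0.2, -0.8]
opening: 0.0094
```

Request:
jog_arm --moves "0.004 0 0 0 0 -6 0; 0.004 0 0 0 0 -6 0; 0.004 0 0 0 0 -5 0; 0.004 0 0 0 0 -3 0; 0.004 0 0 0 0 0 0; 0.004 0 0 0 0 0 0"

```text
time: 15.32
tool_pos: [0.4994, -0.2534, 0.22]
orientation: [[0.368, 0.0, 0.93], [-0.93, -0.0, 0.368], [0.0, -1.0, 0.0]]
wrist_force: [0.5, 1.1, -1.3]
opening: 0.0099
```

```bash
python3 f.py w9; python3 - <<'E'
from h import *
o=ctrl.get_obs();R=o['orientation'];tp=o['tool_pos'];print(R.round(3).tolist())
im=cv2.imread('pics/w9.png');h=cv2.cvtColor(im,cv2.COLOR_BGR2HSV)
uv=[]  # predicted rack position in the image, by scanning rays
m=ctrl.camera_model('wrist');E=np.array(m['tool_from_camera']);
p=R.T@(np.array([.555,-.203,.033])-tp);c=np.linalg.inv(E)@np.r_[p,1];th=np.arccos(c[2]/np.linalg.norm(c[:3]));r=np.hypot(c[0],c[1]);U=np.array([m['cx'],m['cy']])+325.2*th*c[:2]/r;print('pred',U)
roi=np.zeros(im.shape[:2],bool);roi[int(U[1])-75:int(U[1])+75,int(U[0])-45:int(U[0])+45]=1
for n,mm,z in(('white',(h[...,2]>165)&(h[...,1]<45),.033),('dark',h[...,2]<75,.033)):
    cs=cv2.findContours((mm&roi).astype(np.uint8),0,2)[0]
    for c in sorted(cs,key=cv2.contourArea)[-2:]:
        if cv2.contourArea(c)<100: continue
        b=cv2.boxPoints(cv2.minAreaRect(c));q=np.array([R.T@(onz('wrist',*x,z)-tp)*1000 for x in b]);print(n,cv2.contourArea(c),b.round(0).tolist(),q[:,[0,2]].round(1).tolist(),'centre',q.mean(0).round(1))
cv2.imwrite('pics/w9c.png',cv2.resize(im[int(U[1])-90:int(U[1])+90,int(U[0])-120:int(U[0])+80],None,fx=3.3,fy=3.3,interpolation=2))
E
```

```text
15.525 [ 0.4993 -0.2536  0.2197] [ 0.02  0.18 -0.84 -0.04 -0.11 -0.  ] 0.009736160131971762
[[0.368, 0.0, 0.93], [-0.93, -0.0, 0.368], [0.0, -1.0, 0.0]]
pred [359.00342341 165.32152268]
white 366.5 [[332.0, 198.0], [334.0, 116.0], [341.0, 116.0], [339.0, 198.0]] [[8.5, 42.7], [-76.8, 43.1], [-76.8, 50.2], [8.7, 50.2]] centre [-34.1 186.7  46.6]
white 2847.5 [[340.0, 214.0], [344.0, 115.0], [375.0, 117.0], [371.0, 215.0]] [[26.1, 53.0], [-77.4, 53.3], [-77.5, 85.2], [27.5, 87.0]] centre [-25.3 186.7  69.6]
dark 530.0 [[349.0, 199.0], [352.0, 125.0], [361.0, 125.0], [358.0, 199.0]] [[9.5, 61.4], [-68.0, 61.8], [-68.0, 70.6], [9.9, 70.6]] centre [-29.1 186.7  66.1]
```

View pics/w9c.png

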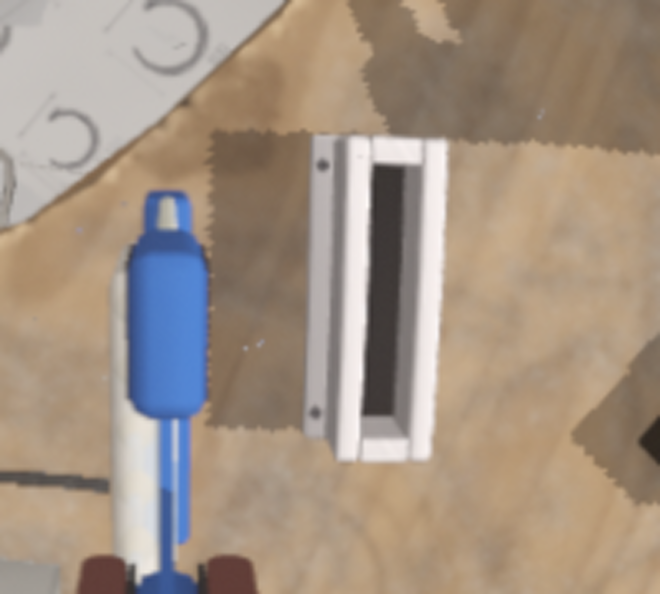

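The last permitted view shows the slot opening with corners at crop (371,163), (424,163), (359,438) and (411,438). The strip on the left is the rack's base flange.

```bash
python3 - <<'E'
from h import *
o=ctrl.get_obs();R=o['orientation'];tp=o['tool_pos']
C=lambda x,y:(239+x/3.3-.35,75+y/3.3-.35)
P=lambda x,y,z:(R.T@(onz('wrist',*C(x,y),z)-tp)*1000)[[0,2]]
q=np.array([P(*c,.033) for c in((371,163),(424,163),(411,438),(359,438))]);print(q.round(1).tolist(),q.mean(0).round(1))
l=(q[2]+q[3]-q[0]-q[1])/2;print('len',np.hypot(*l),'yaw deg about tool y',np.degrees(np.arctan2(l[1],l[0])),'w',np.hypot(*(q[1]-q[0])))
q=np.array([P(*c,.033) for c in((349,137),(447,137),(431,461),(337,461))]);print('outer',q.round(1).tolist(),q.mean(0).round(1))
w=R@np.r_[q.mean(0)[0]/1000,0,q.mean(0)[1]/1000]+tp;print('world',w.round(4))
# pack far end in tool frame: grip-left top centre (z .22-.003+.015), top corners
for n,c,h in(('gripL top',(168,325),.232),('gripL topface upper',(170,240),.232),('gripL lower',(167,408),.232),('web bottomish',(165,430),.232)): print(n,P(*c,h).round(1))
print('foot end L',P(168,200,.2195-.108+.03).round(1))
E
```

```text
[[-68.9, 60.7], [-69.5, 77.4], [18.8, 77.5], [18.8, 60.2]] [-25.2  68.9]
len 88.01456771804432 yaw deg about tool y -0.13503342688201347 w 16.715562256013936
outer [[-76.7, 53.7], [-77.9, 84.5], [26.7, 84.8], [26.5, 53.3]] [-25.4  69.1]
world [ 0.5542 -0.2046  0.2197]
gripL top [-56.4  -1.4]
gripL topface upper [-66.8  -1.1]
gripL lower [-46.   -1.5]
web bottomish [-43.2  -1.7]
foot end L [-64.8  -1.3]
```

Request:
jog_arm --moves "0.004 0.0015 0 0.012 0 0 0; 0.004 0 0 0.018 0 0 0; 0.004 0 0 0.018 0 0 0; 0.004 0 0 0.014 0 0 0; 0.004 0 0 0.0077 0 0 0; 0.004 0 0 0 0 0 0; 0.004 0 0.02 0 0 0 0; 0.004 0 0.02 0 0 0 0"

```text
time: 16.52
tool_pos: [0.5643, -0.2296, 0.1795]
orientation: [[0.368, 0.0, 0.93], [-0.93, -0.0, 0.368], [0.0, -1.0, 0.0]]
wrist_force: [0.1, 0.0, -0.8]
opening: 0.0102
```

Request:
jog_arm --moves "0.004 0 0.015 0 0 0 0; 0.004 0 0.01 0 0 0 0; 0.004 0 0.005 0 0 0 0; 0.004 0 0 0 0 0 0; 0.004 0 0 0 0 0 0"

```text
time: 17.15
tool_pos: [0.565, -0.2295, 0.1502]
orientation: [[0.368, 0.001, 0.93], [-0.93, -0.0, 0.368], [0.001, -1.0, 0.001]]
wrist_force: [-0.2, 0.1, -1.5]
opening: 0.0098
```

```bash
python3 f.py w10; python3 - <<'E'
from h import *
o=ctrl.get_obs();R=o['orientation'];tp=o['tool_pos']
C=lambda p:(R.T@(np.array([.5542,-.2046,.2])-tp)*1000).round(1)
print('rack centre in tool',C(0))
im=cv2.imread('pics/w10.png');h=cv2.cvtColor(im,cv2.COLOR_BGR2HSV)
wh=((h[...,2]>165)&(h[...,1]<45));bl=((h[...,0]>100)&(h[...,0]<125)&(h[...,1]>120));dk=h[...,2]<75
# code letters along rows beyond the pack's left end
m=ctrl.camera_model('wrist');E=np.array(m['tool_from_camera'])
def pix(t):
    c=np.linalg.inv(E)@np.r_[t,1];th=np.arccos(c[2]/np.linalg.norm(c[:3]));r=np.hypot(c[0],c[1]);return np.array([m['cx'],m['cy']])+325.2*th*c[:2]/r
zt=tp[2]-.033
for x in(-76,-72,-70,-67):
    s=''
    for z in np.arange(-24,24.1,1):
        u,v=pix([x/1000,zt,z/1000]).round().astype(int);s+='W' if wh[v,u] else 'B' if bl[v,u] else 'k' if dk[v,u] else '.'
    print(x,s)
E
```

```text
17.35 [ 0.5649 -0.2295  0.1501] [ 0.1   0.07 -0.6  -0.06 -0.12  0.02] 0.009997308219318669
rack centre in tool [-27.  -49.9  -0.7]
-76 ...WWWWWWWWWWWWWWWWWWWWWWWWWWWWWWWWWWWWWWWWWW....
-72 ...W...WWWWWWWWWWWWWWWWWWWWWWWWWWWWWWWWWWWWW.....
-70 ...W...WWWWWWWWW..kk.k..........WWWWWWWW..WW.....
-67 ...WWWWWWWWWWWWW..kkkkkkkkkkk...WWWWWWWWWWWW.....
```

The slot edges now read −8.5 to +7.5 mm in tool z, so the slot is 16 mm wide and centred on the pack. Lowering.

Request:
jog_arm --moves "0.004 0 0.004 0 0 0 0; 0.004 0 0.004 0 0 0 0; 0.004 0 0.003 0 0 0 0; 0.004 0 0.003 0 0 0 0; 0.004 0 0.003 0 0 0 0; 0.004 0 0 0 0 0 0; 0.004 0 0 0 0 0 0"

```text
time: 18.23
tool_pos: [0.5647, -0.2294, 0.1328]
orientation: [[0.368, 0.0, 0.93], [-0.93, -0.0, 0.368], [0.0, -1.0, 0.0]]
wrist_force: [-0.0, -0.4, -0.8]
opening: 0.0096
```

Request:
jog_arm --moves "0.004 0 0.003 0 0 0 0; 0.004 0 0.003 0 0 0 0; 0.004 0 0.002 0 0 0 0; 0.004 0 0.002 0 0 0 0; 0.004 0 0.002 0 0 0 0; 0.004 0 0 0 0 0 0; 0.004 0 0 0 0 0 0"

```text
time: 19.1
tool_pos: [0.5647, -0.2294, 0.1207]
orientation: [[0.368, 0.0, 0.93], [-0.93, -0.0, 0.368], [0.0, -1.0, 0.0]]
wrist_force: [-0.3, 0.5, -1.0]
opening: 0.0099
```

```bash
python3 f.py w11
```

```text
19.3 [ 0.5647 -0.2294  0.1208] [-0.63  0.37 -0.55 -0.04 -0.11 -0.  ] 0.009682957431899473
```

Predicted floor contact is at TCP 0.119. Continuing in 0.5 mm steps.

Request:
jog_arm --moves "0.004 0 0.0007 0 0 0 0; 0.004 0 0.0006 0 0 0 0; 0.004 0 0.0006 0 0 0 0; 0.004 0 0.0006 0 0 0 0; 0.004 0 0 0 0 0 0"

```text
time: 19.92
tool_pos: [0.5647, -0.2294, 0.1183]
orientation: [[0.368, 0.0, 0.93], [-0.93, -0.0, 0.368], [0.0, -1.0, 0.0]]
wrist_force: [-0.1, -0.9, 1.7]
opening: 0.0098
```

```bash
python3 f.py w12
```

```text
20.125 [ 0.5647 -0.2294  0.1183] [-0.74 -0.09  1.53  0.02  0.08 -0.  ] 0.009816277801596301
```

Contact was felt at the predicted height: Fz rose 2.4 N on the sprung floor. Releasing.

Request:
jog_arm --moves "0.011 0 0 0 0 0 0; 0.012 0 0 0 0 0 0; 0.014 0 0 0 0 0 0; 0.018 0 0 0 0 0 0; 0.025 0 0 0 0 0 0; 0.032 0 0 0 0 0 0; 0.036 0 0 0 0 0 0; 0.036 0 0 0 0 0 0" --force 5

```text
time: 21.12
tool_pos: [0.5647, -0.2294, 0.1182]
orientation: [[0.368, 0.0, 0.93], [-0.93, 0.0, 0.368], [-0.0, -1.0, 0.0]]
wrist_force: [-0.8, 0.7, 0.4]
opening: 0.0358
```

```bash
python3 f.py w13; python3 - <<'E'
from h import *
im=cv2.imread('pics/w13.png');h=cv2.cvtColor(im,cv2.COLOR_BGR2HSV);o=ctrl.get_obs();R=o['orientation'];tp=o['tool_pos']
m=((h[...,0]>100)&(h[...,0]<125)&(h[...,1]>120)).astype(np.uint8)
for c in cv2.findContours(m,0,2)[0]:
    if cv2.contourArea(c)>60: print(cv2.boundingRect(c),cv2.contourArea(c))
k=ctrl.camera_model('wrist');E=np.array(k['tool_from_camera'])
def pix(t):
    c=np.linalg.inv(E)@np.r_[t,1];th=np.arccos(c[2]/np.linalg.norm(c[:3]));r=np.hypot(c[0],c[1]);return np.array([k['cx'],k['cy']])+325.2*th*c[:2]/r
dk=h[...,2]<75
for x in(-60,-54,-48,-30,-20,-10,-5,0,5,9):
    s=''
    for z in np.arange(-30,30.1,1):
        u,v=pix([x/1000,(tp[2]-.130),z/1000]).round().astype(int);s+='B' if m[v,u] else 'k' if dk[v,u] else '.'
    print(x,s)
E
```

```text
21.325 [ 0.5647 -0.2294  0.1182] [-0.18  0.33 -0.29 -0.04 -0.12  0.02] 0.036089322839019396
(95, 153, 16, 10) 80.0
(279, 133, 22, 176) 2311.0
(462, 20, 67, 116) 2630.0
-60 .........................BBBBBBBBB...........................
-54 .........................BBBBBBBBB...........................
-48 .........................BBBBBBBBB...........................
-30 ............................BBBB.............................
-20 ............kk...........BBBBBBB............k................
-10 .........kkkkk...........BBBBBBBB..........kkkkk.............
-5 ........kkkkkk...........BBBBBBBB............kkkkk...........
0 ......kkkkkk............BBBBBBBBB............kkkkkk..........
5 .....kkkkkk.............BBBBBBBBB.............kkkkkkk........
9 ....kkkkkk.....................................kkkkkk........
```

The pack stands on its own, upright and centred between the fingers (top at z ≈ −1 mm). Retracting straight up.

Request:
jog_arm --moves "0.036 0 -0.005 0 0 0 0; 0.036 0 -0.01 0 0 0 0; 0.036 0 -0.02 0 0 0 0; 0.036 0 -0.03 0 0 0 0; 0.036 0 -0.03 0 0 0 0; 0.036 0 -0.03 0 0 0 0; 0.036 0 -0.03 -0.03 0 0 0; 0.036 0 0 -0.05 0 0 0"

```text
time: 22.32
tool_pos: [0.4918, -0.2597, 0.2774]
orientation: [[0.37, 0.006, 0.929], [-0.929, -0.004, 0.37], [0.006, -1.0, 0.005]]
wrist_force: [-0.4, -0.1, -0.4]
opening: 0.0361
```

Request:
jog_arm --moves "0.036 0 0 -0.05 0 0 0; 0.036 0 0 -0.03 0 0 0; 0.036 0 0 0 0 0 0; 0.036 0 0 0 0 0 0; 0.036 0 0 0 0 0 0; 0.036 0 0 0 0 0 0"

```text
time: 23.08
tool_pos: [0.4166, -0.288, 0.2731]
orientation: [[0.369, -0.0, 0.929], [-0.929, 0.0, 0.369], [-0.0, -1.0, -0.0]]
wrist_force: [-0.2, -0.6, 0.0]
opening: 0.036
```

```bash
python3 f.py w14; python3 - <<'E'
from h import *
save('top','t14.png');save('side','s14.png')
k=ctrl.camera_model('side')
def proj(n,P):
    k=ctrl.camera_model(n);c=np.linalg.inv(np.array(k['extrinsics']))@np.r_[P,1];return np.array([k['fx']*c[0]/c[2]+k['cx'],k['fy']*c[1]/c[2]+k['cy']])
yv=np.array([-.368,.93,0]);c=np.array([.5542,-.2046,0])
for n,f in(('top','t14'),('side','s14')):
    im=cv2.imread(f'pics/{f}.png');h=cv2.cvtColor(im,cv2.COLOR_BGR2HSV)
    m=((h[...,0]>100)&(h[...,0]<125)&(h[...,1]>120)).astype(np.uint8)
    print(n,'expect header ends at z=.129:',proj(n,c+yv*.038+[0,0,.129]).round(1),proj(n,c-yv*.038+[0,0,.129]).round(1),'foot-top:',proj(n,c+yv*.038+[0,0,.041]).round(1),proj(n,c-yv*.038+[0,0,.041]).round(1))
    for q in cv2.findContours(m,0,2)[0]:
        if cv2.contourArea(q)>25: print('  blue',cv2.boundingRect(q),cv2.contourArea(q))
    a=cv2.imread('pics/top1.png' if n=='top' else 'pics/side1.png')
    for nm,lo,hi in(('orange',(5,150,120),(15,255,255)),('yellow',(22,150,120),(32,255,255))):
        for g,i in(('before',a),('after',im)):
            mm=cv2.inRange(cv2.cvtColor(i,cv2.COLOR_BGR2HSV),lo,hi);qs=[cv2.boundingRect(q) for q in cv2.findContours(mm,0,2)[0] if cv2.contourArea(q)>30];print('  ',nm,g,qs)
E
```

```text
23.275 [ 0.4161 -0.2881  0.273 ] [-0.47  0.01  0.03 -0.04 -0.12 -0.03] 0.03613566616962559
top expect header ends at z=.129: [356.5 236.1] [383.7 225.1] foot-top: [350.7 240.3] [376.1 230. ]
  blue (387, 327, 14, 11) 99.0
  blue (298, 165, 26, 33) 108.0
  blue (510, 0, 50, 24) 955.5
   orange before [(201, 196, 15, 7), (185, 193, 15, 6)]
   orange after [(201, 196, 14, 7), (185, 193, 15, 7)]
   yellow before [(293, 78, 7, 13), (178, 60, 9, 17)]
   yellow after [(293, 78, 7, 13), (178, 60, 9, 17)]
side expect header ends at z=.129: [319.  162.8] [312.7 149. ] foot-top: [316.6 185.6] [310.8 171.4]
  blue (381, 217, 9, 8) 37.5
  blue (261, 209, 16, 14) 95.5
  blue (254, 165, 23, 27) 231.0
  blue (312, 150, 8, 21) 53.5
   orange before [(148, 386, 147, 34), (118, 378, 38, 42), (253, 229, 15, 24), (174, 61, 75, 103), (243, 38, 22, 23), (104, 0, 85, 59)]
   orange after [(146, 384, 166, 36), (117, 378, 39, 42), (253, 229, 15, 24), (174, 61, 75, 103), (243, 38, 22, 23), (108, 38, 18, 19), (189, 20, 11, 12), (130, 17, 19, 10), (122, 0, 67, 41)]
   yellow before [(306, 303, 20, 19), (159, 80, 9, 28), (211, 54, 6, 19)]
   yellow after [(306, 303, 20, 19), (159, 80, 9, 28), (211, 54, 6, 19)]
```

```bash
python3 -c "
from cell import ctrl; print(ctrl.sign_off())"
```

```text
the job is handed in; nothing more can be done
None
```

The blue pack is off the right peg and standing upright in the rack slot. I let go, backed the arm well clear and handed the job in at about 23 s. `sign_off` returned no verdict.

- **Lift-off:** I held the pack by its right grip at 20 N and followed the peg tip, which I measured at about 20°. At every force check during the slide, the wrist reading stayed at about the pack's own weight, so I saw no sign of the slot pressing on the peg.
- **Setting down:** The foot met the rack's sprung floor at the height I had predicted. The force rose about 2.4 N (limit 15 N).
- **Pack position:** After release, the wrist camera showed the pack upright, about 1 mm off centre between the open fingers. From the side camera, its header is where a pack seated in the slot should be.
- **Bystanders:** The orange pack's outline is unchanged in both the side and top views, and the jar's yellow cap is unchanged in the side view. I made no before-and-after check of the black block, but the arm did not pass close to it.
- **Could not confirm:** The arm hid the rack in the last top picture, so that view neither confirms nor contradicts the placing.

I viewed 12 pictures, the most allowed, so the last checks used colour masks only.

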